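# Return the leftover parts to their stock trays

## Robot

A 6-joint arm with a two-finger parallel gripper is mounted at the origin on the work surface. World frame = base frame: x ahead of the robot, y to its left, z up, the work surface at z = 0. Lengths are in m, angles in rad, forces in N, time in s.
With the tool pointing down it reaches from about 0.375 to 0.975 m from the base axis. Payload 3.8 kg.
Tool frame: the origin (TCP) lies midway between the tips of the shut fingers; the grasp point (between the pads) lies 19 mm behind it; z points along the fingers, y is the line along which they close (so a half turn about z gives the same grasp; the last joint's range is limited). The gripper opens to 85 mm and grips with 20 to 120 N. Pads are 22 mm wide; open, the fingers measure 114 mm over their backs; the gripper's body (76 mm by 85 mm) begins 54 mm behind the grasp point. The pads swing forward as they close: fully open they stand 13 mm farther back than shut.
Start: joints at [-1.375, 0.264, 1.604, -0, 1.274, -0.037], TCP at [0.156, -0.657, 0.208] pointing down, gripper open.
Joint ranges: [-2.63, 2.63], [-0.94, 2.18], [0.31, 2.57], [-1.31, 4.45], [0, 2.66], [-2.55, 2.55]. Speed limits (rad/s): [2.57, 2.57, 3.14, 3.14, 3.14, 3.14].

## Interface

Orientations are given as a rotation vector (axis times angle).
In Python, from cell import manip gives the robot as it stands.
- The arm moves only by the shell command python3 -m handwheel 'ROWS' [OPENING]. ROWS is JSON, a list of rows, each a list of 6 numbers: the shift along the world's x, y, z in units of 400 mm (1.0 is 400 mm), then the turn, a rotation vector about the world's x, y, z in units of 30 degrees (1.0 is 30 degrees). A call has 1 to 5 rows; each row is the pose to reach, as a shift and turn from the pose commanded when the call began; what a row does not reach only later rows make up. A row lasts 1/12 s, in which the tool goes at most 41.7 mm and 7.16 degrees, less where a joint would pass 70% of its speed; a pose out of reach is approached as far as the arm can. A call with a number of a shift or a turn outside -1 to 1 is refused whole. A call with a gripper value outside its range is refused whole. OPENING is the opening, from 0 (shut) to 1 (fully open), set as the call begins (- or left out, the last holds). The fingers move at their own pace and stop on an object; the grip force is fixed at half the most. Time passes only in rows, so rows that repeat a pose let the fingers close. It gives the time, the measured TCP pose, the force, the opening and the grip force at its end, in the units of the state.
- manip.state(): the state, without advancing time (a new reading comes with each control period).
- manip.snapshot(name): name is "scene" or "top" or "wrist"; returns a dict with "frame" (384x512x3 uint8, red, green, blue), "depth" (384x512 float32, m along the optical axis (not along the pixel's ray), 0 where there is no reading), "fx", "fy", "cx", "cy" (pixels), "k1" (the pictures are not rectified: a ray, as slopes to the right and down, at radius r is drawn at 1 + k1 r^2 times it, then the intrinsics apply), "R" (3x3) and "t" (3): a world point X has camera coordinates R X + t; the wrist camera has in their place "mount" (4x4, takes a point from camera to tool coordinates, whose origin is the TCP and whose axes are the flange's). Camera axes: x right, y down, z forward; pixel columns grow to the right and rows downward; lengths in m; the calibration is good to about 2 mm. A picture is of the moment at which its call begins: read the wrist's pose just before it.
- manip.close_job(): hands the job in; it is judged then, once.
Trained networks look in a picture, given as the dict that the camera call returned (one of the last four; its "shot" number tells which), for a name from the list of things; names that differ only in an ending like _2 or _b are one class to them, and where a whole thing is asked for, a point or a joint stands for the part that bears it (a point fixed in the world has none). Each returns a list of dicts, best first, with "conf" (0 to 1); they miss things now and then, are a little off and sometimes report something else, mostly with a low value. They report only what shows in the picture. A call takes as long as a camera call. They do not tell look-alikes from the thing itself.
- manip.trace(query, picture): "pixels" (384x512 bool, what is visible of it) and "rect" ([centre column, centre row, width, height] in pixels, round what is visible of it).
The state is a dict: "time": time; "joints": joint angles; "joint_velocities": joint speeds; "joint_torque": joint torques, N m; "tcp_pos": TCP position; "ee_rot": TCP orientation; "ft_force": force on the tool from outside, world axes, zero at the start; "wrist_torque": the same for the moment, N m; "grip_width": opening from 0.0 (shut) to 1.0 (fully open); "gripper_force": force on a finger pad.
Only numpy, scipy, OpenCV 4.12 (cv2) and the standard library are available. Lean on these libraries where they do the work, as an engineer would, in place of code of your own. Each camera call takes 0.05 s, during which the arm holds its last target. There are 200 camera calls.

## Task

After the electronics class, two small electric motors, two finned heat sinks and a transformer are left on the blue soldering mat. Put each of these five parts back into the grey tray that already holds parts of its kind, laid gently flat on the tray's floor, the same way up as it lies on the mat, beside the stock and not on top of anything; do not drop it in. Leave the solder reel and the flux tin that stand among them where they are.

Things in the scene. Friction and masses are not known exactly. Their poses are not given: they have to be found in the camera images.
- motor_a: DC hobby motor lying flat: steel can with rounded sides, black end cap at -x, thin shaft with brass pinion at +x. Body 42 mm (x), 30 mm (y), 24 mm high; the shaft reaches 13 mm further. About 70 g. One of two alike to be sorted. Origin: centre of the body's underside (2 mm above the bench, on the mat); x along the shaft, z up. Grip across y (30 mm).
- motor_b: DC hobby motor lying flat: steel can with rounded sides, black end cap at -x, thin shaft with brass pinion at +x. Body 42 mm (x), 30 mm (y), 24 mm high; the shaft reaches 13 mm further. About 70 g. One of two alike to be sorted. Origin: centre of the body's underside (2 mm above the bench, on the mat); x along the shaft, z up. Grip across y (30 mm).
- heatsink_a: Aluminium heat sink on its base plate, seven upright fins running along x: 50 mm (x), 42 mm (y), 28 mm high. About 70 g. One of two alike to be sorted. Origin: centre of the underside (2 mm above the bench, on the mat); z up. The outer fins bear a grip across y (42 mm).
- heatsink_b: Aluminium heat sink on its base plate, seven upright fins running along x: 50 mm (x), 42 mm (y), 28 mm high. About 70 g. One of two alike to be sorted. Origin: centre of the underside (2 mm above the bench, on the mat); z up. The outer fins bear a grip across y (42 mm).
- transformer: Open-frame transformer on thin feet: dark laminated steel core 54 mm (x), 26 mm (y), 45 mm high; tan winding through its middle bulging to 40 mm across y (36 mm along x, 8 to 37 mm up, thin black flanges 42 mm wide below and above it); feet 62 mm along x. About 300 g. Origin: centre of the underside (2 mm above the bench, on the mat), z up. Grip across y on the winding.
- tray_motors: Grey stock tray, one of three alike, known by the two motors lying along its far (+x) side. 156 mm (x) by 142 mm (y), 20 mm high; walls and floor 3 mm thick (floor 3 mm above the bench). Cannot shift. The stock covers x = +27 mm to the far wall; from there to the near wall (x = -75) the floor is empty. Origin: centre of the underside; x points away from the robot within 12 degrees, z up.
- tray_heatsinks: Grey stock tray, one of three alike, known by the two heat sinks lying along its far (+x) side. 156 mm (x) by 142 mm (y), 20 mm high; walls and floor 3 mm thick (floor 3 mm above the bench). Cannot shift. The stock covers x = +27 mm to the far wall; from there to the near wall (x = -75) the floor is empty. Origin: centre of the underside; x points away from the robot within 12 degrees, z up.
- tray_transformers: Grey stock tray, one of three alike, known by the two transformers lying along its far (+x) side. 156 mm (x) by 142 mm (y), 20 mm high; walls and floor 3 mm thick (floor 3 mm above the bench). Cannot shift. The stock covers x = +27 mm to the far wall; from there to the near wall (x = -75) the floor is empty. Origin: centre of the underside; x points away from the robot within 12 degrees, z up.
- solder_reel: Reel of solder standing on end on the mat among the parts: 51 mm across its two black flanges, 40 mm high, 250 g. Not to be moved. Origin: centre of the underside, z up.
- flux_tin: Round metal flux tin with a lid, standing on the mat among the parts: 46 mm across, 20 mm high, 80 g. Not to be moved. Origin: centre of the underside, z up.
Not all that is in view belongs to the job. What is shaped like the heatsink_b but green is not meant.

How it is judged:
At the end, for the whole second after the job is handed in: Each part lies in the tray of its kind: its origin within 62 mm (tray x) and 58 mm (tray y) of the tray's centre, its underside within 5 mm of the tray's floor, upright as at the start within 0.2 rad, at rest (x of motor_a in the frame of tray_motors between -0.062 and 0.062 m and y of motor_a in the frame of tray_motors between -0.058 and 0.058 m and z of each of motor_a, motor_b in the frame of tray_motors below 0.008 m and angle between each of motor_a, motor_b, heatsink_a, heatsink_b, transformer's own z axis and vertical below 0.2 rad and linear speed of each of motor_a, motor_b, heatsink_a, heatsink_b, transformer below 0.02 m/s and x of motor_b in the frame of tray_motors between -0.062 and 0.062 m and y of motor_b in the frame of tray_motors between -0.058 and 0.058 m and x of heatsink_a in the frame of tray_heatsinks between -0.062 and 0.062 m and y of heatsink_a in the frame of tray_heatsinks between -0.058 and 0.058 m and z of each of heatsink_a, heatsink_b in the frame of tray_heatsinks below 0.008 m and x of heatsink_b in the frame of tray_heatsinks between -0.062 and 0.062 m and y of heatsink_b in the frame of tray_heatsinks between -0.058 and 0.058 m and x of transformer in the frame of tray_transformers between -0.062 and 0.062 m and y of transformer in the frame of tray_transformers between -0.058 and 0.058 m and z of transformer in the frame of tray_transformers below 0.008 m); the robot touches nothing.
It fails at once if a part is dropped or thrown: it moves faster than 0.7 m/s out of the fingers' hold (a fall of more than about 25 mm) ((linear speed of motor_a above 0.7 m/s and contact force between the fingers and motor_a below 0.05 N) or (linear speed of motor_b above 0.7 m/s and contact force between the fingers and motor_b below 0.05 N) or (linear speed of heatsink_a above 0.7 m/s and contact force between the fingers and heatsink_a below 0.05 N) or (linear speed of heatsink_b above 0.7 m/s and contact force between the fingers and heatsink_b below 0.05 N) or (linear speed of transformer above 0.7 m/s and contact force between the fingers and transformer below 0.05 N)).
It fails at once if the solder reel is moved by more than 25 mm (distance of solder_reel from where it was at the start of the episode above 0.025 m).
It fails at once if the flux tin is moved by more than 25 mm (distance of flux_tin from where it was at the start of the episode above 0.025 m).
It also fails if it takes over 109 s, if anything falls off the work surface, if the arm or the gripper's body presses on something with over 40 N, if the wrist force passes 120 N, or if a joint passes its speed limit or range.

## Working session

There is one attempt and no reset: what is moved stays moved. The work goes in short steps, Python scripts to look and compute and a shell command to move; the robot and the scene stay as the last step left them, time stands still between calls to the robot, and variables do not carry over. Pictures are saved under pics/ and viewed, at most 15 in all, crops included, and the job is handed in when it is done.

```bash
ls; mkdir -p pics
cat > h.py <<'E'
import numpy as np, cv2
from cell import manip
def snap(n,save=None):
    s=manip.state(); p=manip.snapshot(n)
    if n=='wrist':
        M=np.eye(4); M[:3,:3]=cv2.Rodrigues(np.array(s['ee_rot'],float))[0]; M[:3,3]=s['tcp_pos']
        T=M@np.array(p['mount'])
    else:
        T=np.eye(4); T[:3,:3]=np.array(p['R']).T; T[:3,3]=-T[:3,:3]@np.array(p['t'])
    if save: cv2.imwrite('pics/'+save,p['frame'][...,::-1])
    return p,T
def cloud(p,T):
    v,u=np.mgrid[:384,:512]
    xd=(u-p['cx'])/p['fx']; yd=(v-p['cy'])/p['fy']
    x,y=xd.copy(),yd.copy()
    for _ in range(8):
        f=1+p['k1']*(x*x+y*y); x=xd/f; y=yd/f
    z=p['depth']; C=np.stack([x*z,y*z,z],-1)
    W=C@T[:3,:3].T+T[:3,3]; W[z==0]=np.nan
    return W
def rect(pts):
    c,(w,h),a=cv2.minAreaRect((pts[:,:2]*1000).astype(np.float32))
    if w<h: w,h,a=h,w,a+90
    return np.round(c,1),round(w,1),round(h,1),round((a+90)%180-90,1)
E
python3 - <<'E'
from h import *
for n in ['top','scene']:
    p,T=snap(n,n+'0.png'); W=cloud(p,T)
    print(n,T[:3,3],p['fx'])
    for q in ['motor_a','heatsink_a','transformer','tray_motors','tray_heatsinks','tray_transformers','solder_reel','flux_tin']:
        for d in manip.trace(q,p):
            w=W[d['pixels']]; w=w[~np.isnan(w[:,0])]
            if len(w)<8: continue
            zt=np.percentile(w[:,2],95)
            print(q,round(d['conf'],2),np.round(d['rect']),rect(w),'z95 %.3f'%zt,'med',np.round(np.median(w,0),3))
print(manip.state())
E
```

```text
pics
top [0.39123536 0.01941116 0.85509465] 350.1005050431956
motor_a 0.71 [176. 261.  23.  20.] (array([440.2, 199.7]), 56.2, 31.9, 48.9) z95 0.027 med [0.439 0.196 0.023]
motor_a 0.71 [237. 259.  22.  25.] (array([424.5,  52.3]), 56.3, 34.3, -50.6) z95 0.027 med [0.422 0.053 0.023]
heatsink_a 0.77 [284. 252.  22.  23.] (array([426.6, -62.4]), 50.6, 47.1, -20.5) z95 0.031 med [ 0.426 -0.062  0.012]
heatsink_a 0.67 [202. 220.  23.  24.] (array([531.1, 128.1]), 53.4, 48.1, -14.8) z95 0.031 med [0.528 0.126 0.02 ]
heatsink_a 0.54 [181. 176.  27.  25.] (array([647.9, 171.7]), 56.1, 42.0, 44.3) z95 0.029 med [0.644 0.168 0.011]
transformer 0.64 [333. 249.  28.  22.] (array([ 420.5, -171.9]), 47.0, 45.7, -53.4) z95 0.044 med [ 0.42  -0.169  0.041]
transformer 0.61 [302. 209.  26.  23.] (array([ 523.5, -118.1]), 60.7, 45.1, 32.3) z95 0.048 med [ 0.52  -0.115  0.045]
tray_motors 0.69 [248. 155.  69.  75.] (array([677.4,   1.6]), 161.3, 146.7, 8.4) z95 0.021 med [ 0.669 -0.     0.003]
tray_heatsinks 0.92 [402. 186.  69.  67.] (array([ 560.4, -378.1]), 163.2, 161.6, -5.1) z95 0.021 med [ 0.54
[... 2193 characters left out ...]
025]
{'time': 0.9, 'joints': array([-1.37489146e+00,  2.63894098e-01,  1.60393502e+00,  1.70775030e-05,
        1.27367121e+00, -3.68970393e-02]), 'joint_velocities': array([-0.00083802, -0.00099291,  0.00032927, -0.00023087, -0.00033881,
        0.0001154 ]), 'joint_torque': array([ 1.76603829e-03, -5.15048862e+01, -3.67730105e+01,  1.13176484e-04,
        6.54457090e-04, -6.14054642e-06]), 'tcp_pos': array([ 0.15573969, -0.65682963,  0.20791886]), 'ee_rot': array([3.12024446e+00, 3.64840809e-01, 3.70855511e-05]), 'ft_force': array([ 0.4013102 ,  0.13872572, -0.12203563]), 'wrist_torque': array([ 0.0176438 , -0.00039127, -0.00883349]), 'gripper_force': 0.0, 'grip_width': 1.0002864219829124}
```

Run:
```python
import cv2
a=cv2.imread('pics/top0.png')[110:290,50:450]
cv2.imwrite('pics/c0.png',cv2.resize(a,None,fx=2,fy=2,interpolation=cv2.INTER_CUBIC))
```

```text
(no output)
```

View pics/c0.png

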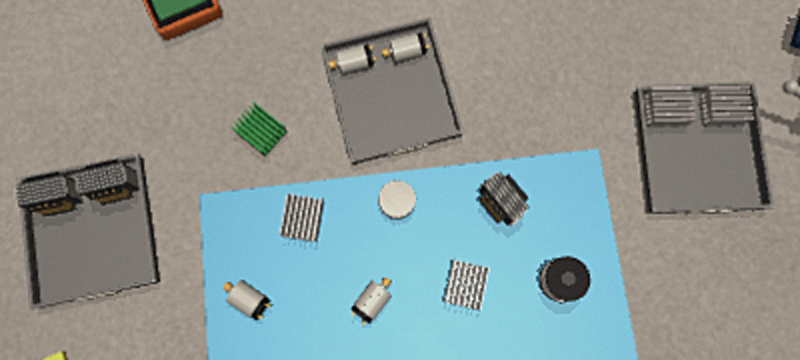

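Could be mistaken (full-image px): heat sinks – mat (202,220) and (284,252) are wanted, the green one (181,176) and the tray stock (~(385,162),(414,162)) are not. Motors on the mat (176,261) and (237,259) are wanted, the tray stock ones (226,139),(253,133) are not. Transformer on the mat (302,209) is wanted, the black reel (333,249) and the stock are not. The crop confirms this choice.

```bash
python3 -m handwheel '[[0.22,0.46,0.1,0,0,0],[0.22,0.46,0.1,0,0,0],[0.22,0.46,0.1,0,0,0],[0.22,0.46,0.1,0,0,0],[0.22,0.46,0.1,0,0,0]]' 1
python3 -m handwheel '[[0.22,0.46,0.1,0,0,0],[0.22,0.46,0.1,0,0,0],[0.22,0.46,0.1,0,0,0],[0.22,0.46,0.1,0,0,0],[0.22,0.46,0.1,0,0,0]]'
python3 -m handwheel '[[0.22,0.46,0.1,0,0,0],[0.22,0.46,0.1,0,0,0],[0.22,0.46,0.1,0,0,0],[0.22,0.46,0.1,0,0,0],[0.22,0.46,0.1,0,0,0]]'
cat > look.py <<'E'
import sys
from h import *
qs=sys.argv[2].split(',')
p,T=snap('wrist',sys.argv[1]); W=cloud(p,T)
print('mount',np.round(np.array(p['mount']),3).tolist()) if len(sys.argv)>3 else 0
for q in qs:
    for d in manip.trace(q,p):
        m=cv2.erode(d['pixels'].astype(np.uint8),np.ones((3,3)))>0
        w=W[m]; w=w[~np.isnan(w[:,0])]
        if len(w)<20 : continue
        zt=np.percentile(w[:,2],98); hi=w[w[:,2]>zt-0.012]
        print(q,round(d['conf'],2),np.round(d['rect']),'all',rect(w),'top',rect(hi),'zt %.3f'%zt,len(hi))
E
python3 look.py w1.png motor_a,heatsink_a,transformer,solder_reel,flux_tin 1
python3 - <<'E'
from h import *
p,T=snap('top'); W=cloud(p,T)
for c in [(.677,0),(.555,-.378),(.547,.387)]:
    m=(abs(W[...,0]-c[0])<.1)&(abs(W[...,1]-c[1])<.1)&(W[...,2]>.0145)&(W[...,2]<.0235)
    w=W[m]; m2=(abs(W[...,0]-c[0])<.1)&(abs(W[...,1]-c[1])<.1)&(W[...,2]>.011)
    print(rect(w),len(w),rect(W[m2]))
E
```

```text
time: 1.32
tcp_pos: [0.2441, -0.4711, 0.2481]
ee_rot: [-3.12, -0.364, -0.0]
ft_force: [0.7, -0.2, 0.8]
grip_width: 1.002
gripper_force: 0.0
time: 1.73
tcp_pos: [0.3321, -0.287, 0.2886]
ee_rot: [3.12, 0.364, 0.001]
ft_force: [1.3, -0.3, -0.2]
grip_width: 0.996
gripper_force: 0.0
time: 2.15
tcp_pos: [0.4201, -0.1028, 0.3288]
ee_rot: [3.12, 0.365, 0.002]
ft_force: [0.2, -0.9, 0.5]
grip_width: 1.005
gripper_force: 0.0
mount [[0.0, -0.948, -0.319, 0.082], [1.0, 0.0, -0.001, 0.0], [0.001, -0.319, 0.948, -0.167], [0.0, 0.0, 0.0, 1.0]]
motor_a 0.89 [56. 80. 37. 37.] all (array([443.3, 197. ]), 54.5, 25.9, 52.2) top (array([443.3, 197. ]), 54.5, 25.9, 52.2) zt 0.028 603
motor_a 0.73 [153. 113.  37.  30.] all (array([424.7,  48.1]), 52.2, 25.0, -44.6) top (array([424.7,  48.1]), 52.2, 25.0, -44.6) zt 0.028 527
heatsink_a 0.9 [230. 128.  39.  46.] all (array([427.3, -60.1]), 49.6, 39.1, -20.0) top (array([428.7, -60.6]), 46.6, 39.1, -20.1) zt 0.032 276
heatsink_a 0.64 [112.  26.  45.  52.] all (array([528.7, 124. ]), 49.1, 42.6, -14.6) top (array([528.7, 124. ]), 49.1, 42.6, -14.6) zt 0.032 1186
transformer 0.81 [285.  69.  41.  45.] all (array([ 521.9, -117.5]), 53.5, 40.5, 31.4) top (array([ 521.9, -117.5]), 53.5, 40.5, 31.4) zt 0.049 1108
solder_reel 0.74 [306. 153.  36.  36.] all (array([ 419.8, -174.1]), 48.8, 45.8, 52.0) top (array([ 419.8, -174.1]), 48.8, 45.8, 52.0) zt 0.044 900
flux_tin 0.83 [197.  36.  34.  30.] all (array([536.7,   8.4]), 42.5, 41.3, 56.9) top (array([536.7,   8.4]), 42.5, 41.3, 56.9) zt 0.025 840
(array([677.7,   0.7]), 161.0, 145.1, 8.5) 641 (array([677.7,   0.7]), 161.0, 145.1, 8.5)
(array([0., 0.]), 0.0, 0.0, 0.0) 0 (array([0., 0.]), 0.0, 0.0, 0.0)
(array([544.7, 382.1]), 160.4, 145.8, 5.7) 592 (array([544.7, 382.1]), 160.5, 145.8, 5.7)
```

View pics/w1.png

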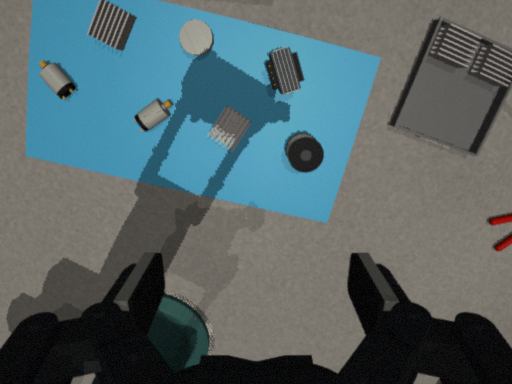

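The wrist view shows the transformer at (285,69), reel at (306,153), tin at (197,36), heat sinks at (112,26) and (230,128), and motors at (56,80) and (153,113). The tool's y axis lies along the image columns, as expected. Next I go over the transformer, turned +18°.

```bash
python3 -m handwheel '[[0.13,-0.018,-0.28,0,0,0.3],[0.13,-0.018,-0.28,0,0,0.3],[0.13,-0.018,-0.28,0,0,0.3],[0.13,-0.018,-0.28,0,0,0.3]]' 0.85
python3 -m handwheel '[[0.125,-0.018,-0.28,0,0,0.3],[0.125,-0.018,-0.28,0,0,0.3],[0.125,-0.018,-0.28,0,0,0.3],[0.125,-0.018,-0.28,0,0,0.3]]'
python3 look.py w2.png transformer,solder_reel
```

```text
time: 2.83
tcp_pos: [0.4678, -0.1128, 0.2071]
ee_rot: [-3.077, -0.602, 0.019]
ft_force: [-0.7, 0.5, -1.7]
grip_width: 0.851
gripper_force: 0.0
time: 3.17
tcp_pos: [0.5177, -0.1199, 0.0964]
ee_rot: [-3.02, -0.842, 0.017]
ft_force: [-0.8, 0.5, -2.0]
grip_width: 0.847
gripper_force: 0.0
transformer 0.56 [256. 186.  66.  94.] all (array([ 523.2, -117.4]), 58.9, 40.6, 31.1) top (array([ 522.2, -118. ]), 56.6, 40.6, 31.1) zt 0.049 3758
solder_reel 0.98 [252. 309.  59.  74.] all (array([ 420.1, -175.5]), 50.3, 48.9, 25.3) top (array([ 420.1, -174.7]), 50.2, 48.7, 43.7) zt 0.044 2203
```

View pics/w2.png

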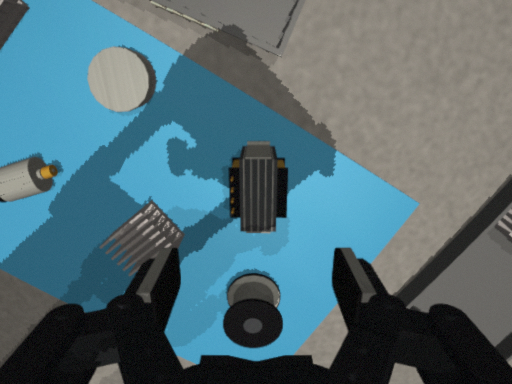

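The transformer stands upright at the image centre (257,187) with the fingers to its left and right. The reel at (252,309) is well clear. I'll settle, then read the pose.

```bash
python3 -m handwheel '[[0,0,-0.05,0,0,0],[0,0,-0.05,0,0,0],[0,0,-0.05,0,0,0]]'
```

```text
time: 3.57
tcp_pos: [0.5219, -0.1198, 0.0863]
ee_rot: [3.024, 0.847, 0.003]
ft_force: [0.7, 0.8, 1.2]
grip_width: 0.848
gripper_force: 0.0
```

```bash
python3 -m handwheel '[[0,0.005,-0.07,0,0,0],[0,0.005,-0.14,0,0,0],[0,0.005,-0.2,0,0,0],[0,0.005,-0.2,0,0,0]]'
python3 -m handwheel '[[0,0,0,0,0,0],[0,0,0,0,0,0],[0,0,0,0,0,0],[0,0,0,0,0,0],[0,0,0,0,0,0]]' 0.3
python3 -m handwheel '[[0,0,0,0,0,0],[0,0,0,0,0,0],[0,0,0,0,0,0],[0,0,0,0,0,0]]' 0.3
```

```text
time: 3.9
tcp_pos: [0.5188, -0.1165, 0.0019]
ee_rot: [-3.022, -0.848, 0.007]
ft_force: [-0.7, 0.9, -0.1]
grip_width: 0.85
gripper_force: 0.0
time: 4.32
tcp_pos: [0.5243, -0.1179, 0.0072]
ee_rot: [3.022, 0.848, 0.007]
ft_force: [-2.2, 0.2, 7.6]
grip_width: 0.446
gripper_force: 60.9
time: 4.65
tcp_pos: [0.5243, -0.1178, 0.0072]
ee_rot: [3.022, 0.848, 0.007]
ft_force: [-1.9, -0.3, 7.3]
grip_width: 0.444
gripper_force: 60.9
```

```bash
python3 -m handwheel '[[0,0,0.03,0,0,0],[0,0,0.1,0,0,0],[0,0,0.17,0,0,0],[0,0,0.2,0,0,0],[0,0,0.2,0,0,0]]'
python3 -m handwheel '[[0,0.05,0,0,0,-0.06],[0,0.13,0,0,0,-0.12],[0,0.22,0,0,0,-0.18],[0,0.31,0,0,0,-0.24],[0,0.4,0,0,0,-0.3]]'
python3 -m handwheel '[[0,0.09,0,0,0,-0.06],[0,0.18,0,0,0,-0.12],[0,0.27,0,0,0,-0.18],[0,0.36,0,0,0,-0.24],[0,0.45,0,0,0,-0.3]]'
python3 -m handwheel '[[0,0.09,0,0,0,-0.06],[0,0.18,0,0,0,-0.12],[0,0.27,0,0,0,-0.18],[-0.005,0.35,0,0,0,-0.24],[-0.01,0.39,0,0,0,-0.26]]'
python3 -m handwheel '[[0,0,0,0,0,0],[0,0,0,0,0,0],[0,0,0,0,0,0]]'
python3 look.py w3.png tray_transformers,transformer
```

```text
time: 5.07
tcp_pos: [0.5254, -0.1182, 0.0888]
ee_rot: [3.02, 0.847, 0.012]
ft_force: [0.3, -0.9, -3.3]
grip_width: 0.447
gripper_force: 61.3
time: 5.48
tcp_pos: [0.5202, 0.044, 0.0824]
ee_rot: [-3.083, -0.605, 0.003]
ft_force: [0.9, -0.1, -3.3]
grip_width: 0.449
gripper_force: 61.3
time: 5.9
tcp_pos: [0.5202, 0.2241, 0.0822]
ee_rot: [3.12, 0.362, -0.004]
ft_force: [0.7, -0.1, -3.5]
grip_width: 0.444
gripper_force: 61.3
time: 6.32
tcp_pos: [0.5165, 0.3823, 0.0822]
ee_rot: [-3.137, -0.153, 0.002]
ft_force: [0.7, -0.5, -3.4]
grip_width: 0.442
gripper_force: 61.4
time: 6.57
tcp_pos: [0.5167, 0.3776, 0.0823]
ee_rot: [3.136, 0.152, -0.004]
ft_force: [0.9, -0.2, -2.6]
grip_width: 0.445
gripper_force: 61.4
tray_transformers 0.84 [256. 150. 226. 218.] all (array([544.2, 380.2]), 158.4, 144.4, 5.6) top (array([544.2, 380.2]), 158.4, 144.4, 5.6) zt 0.022 5093
transformer 0.59 [256. 255.  93. 147.] all (array([515.7, 377.2]), 59.3, 41.5, 7.6) top (array([514.9, 378. ]), 57.7, 41.5, 4.2) zt 0.124 8198
```

View pics/w3.png

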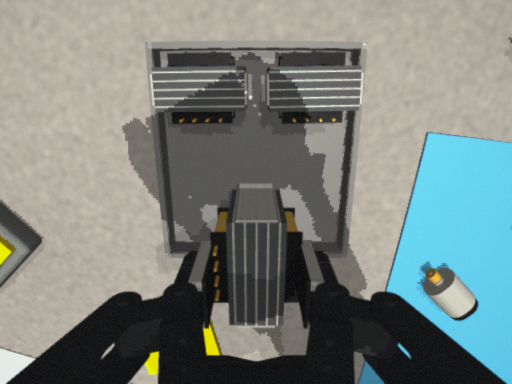

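The transformer is held upright over the empty near part of its tray (wall tops at columns ~158–355), with the stock at the top. I'm lowering it.

```bash
python3 -m handwheel '[[0.003,0,-0.05,0,0,0],[0.006,0,-0.1,0,0,0],[0.008,0,-0.14,0,0,0],[0.008,0,-0.165,0,0,0],[0.008,0,-0.173,0,0,0]]'
python3 -m handwheel '[[0,0,-0.005,0,0,0],[0,0,-0.008,0,0,0],[0,0,-0.008,0,0,0]]'
```

```text
time: 7.13
tcp_pos: [0.5196, 0.3768, 0.0124]
ee_rot: [3.136, 0.15, -0.005]
ft_force: [0.5, 0.4, -4.0]
grip_width: 0.442
gripper_force: 61.3
time: 7.38
tcp_pos: [0.5217, 0.3791, 0.0125]
ee_rot: [-3.137, -0.151, -0.002]
ft_force: [-0.3, 0.3, -3.4]
grip_width: 0.441
gripper_force: 61.3
```

```bash
python3 -m handwheel '[[0,0,-0.003,0,0,0],[0,0,-0.005,0,0,0],[0,0,-0.005,0,0,0]]'
python3 -m handwheel '[[0,0,-0.003,0,0,0],[0,0,-0.003,0,0,0],[0,0,-0.003,0,0,0]]'
```

```text
time: 7.63
tcp_pos: [0.5212, 0.3791, 0.01]
ee_rot: [-3.137, -0.152, -0.001]
ft_force: [0.2, 0.1, -2.5]
grip_width: 0.444
gripper_force: 61.3
time: 7.88
tcp_pos: [0.521, 0.3789, 0.0084]
ee_rot: [-3.138, -0.152, -0.0]
ft_force: [0.3, 0.2, -2.2]
grip_width: 0.444
gripper_force: 61.4
```

```bash
python3 -m handwheel '[[0,0,-0.003,0,0,0],[0,0,-0.003,0,0,0],[0,0,-0.003,0,0,0]]'
python3 -m handwheel '[[0,0,0,0,0,0],[0,0,0,0,0,0],[0,0,0,0,0,0],[0,0,0,0,0,0]]' 0.7
python3 -m handwheel '[[0,0,0.05,0,0,0],[0,0,0.12,0,0,0],[0,0,0.2,0,0,0],[0,0,0.25,0,0,0]]' 0.7
python3 look.py w3b.png tray_transformers,transformer,motor_a
```

```text
time: 8.13
tcp_pos: [0.521, 0.379, 0.0083]
ee_rot: [-3.138, -0.152, -0.0]
ft_force: [-3.4, -1.0, 4.9]
grip_width: 0.441
gripper_force: 62.3
time: 8.47
tcp_pos: [0.5212, 0.3789, 0.0071]
ee_rot: [-3.138, -0.152, -0.001]
ft_force: [-0.8, -0.7, -1.2]
grip_width: 0.698
gripper_force: 0.0
time: 8.8
tcp_pos: [0.5221, 0.3796, 0.11]
ee_rot: [-3.136, -0.152, -0.004]
ft_force: [0.2, 0.5, 0.2]
grip_width: 0.699
gripper_force: 0.0
tray_transformers 0.98 [260. 152. 197. 194.] all (array([543.7, 380.1]), 158.8, 144.5, 5.6) top (array([543.7, 380.1]), 158.8, 144.5, 5.6) zt 0.022 4722
transformer 0.82 [258. 191.  58.  88.] all (array([520.6, 379.3]), 58.1, 41.3, 6.1) top (array([519.7, 379.2]), 56.4, 41.3, 6.1) zt 0.050 3332
motor_a 0.83 [437. 281.  51.  51.] all (array([443.3, 201.5]), 54.1, 26.9, 53.0) top (array([443.3, 201.5]), 54.1, 26.9, 53.0) zt 0.027 1254
```

```bash
python3 -m handwheel '[[-0.01,-0.02,0,0,0,0.157],[-0.03,-0.07,0,0,0,0.313],[-0.055,-0.12,0,0,0,0.47],[-0.075,-0.17,0,0,0,0.627],[-0.1,-0.22,0,0,0,0.783]]'
python3 -m handwheel '[[-0.02,-0.05,0,0,0,0.157],[-0.04,-0.1,0,0,0,0.313],[-0.06,-0.15,0,0,0,0.47],[-0.08,-0.2,0,0,0,0.627],[-0.1,-0.23,0,0,0,0.783]]'
python3 -m handwheel '[[0,0,-0.03,0,0,0],[0,0,-0.05,0,0,0],[0,0,-0.05,0,0,0],[0,0,-0.05,0,0,0]]'
python3 look.py w4.png motor_a
```

```text
time: 9.42
tcp_pos: [0.479, 0.2892, 0.1045]
ee_rot: [3.039, 0.794, -0.006]
ft_force: [0.7, -0.5, 0.2]
grip_width: 0.698
gripper_force: 0.0
time: 9.83
tcp_pos: [0.4385, 0.1965, 0.1046]
ee_rot: [2.815, 1.395, -0.008]
ft_force: [-0.4, -0.0, -1.0]
grip_width: 0.701
gripper_force: 0.0
time: 10.17
tcp_pos: [0.44, 0.1989, 0.0853]
ee_rot: [-2.817, -1.389, 0.005]
ft_force: [0.4, -0.1, 0.8]
grip_width: 0.702
gripper_force: 0.0
motor_a 0.91 [257. 189.  39.  78.] all (array([441.8, 200. ]), 58.2, 27.5, 51.5) top (array([441.8, 200. ]), 58.2, 27.5, 51.5) zt 0.028 2161
motor_a 0.9 [322. 325.  24.  29.] all (array([409.3,  65.5]), 26.2, 16.4, 46.4) top (array([409.6,  65.9]), 24.6, 16.4, 46.4) zt 0.027 425
```

View pics/w4.png

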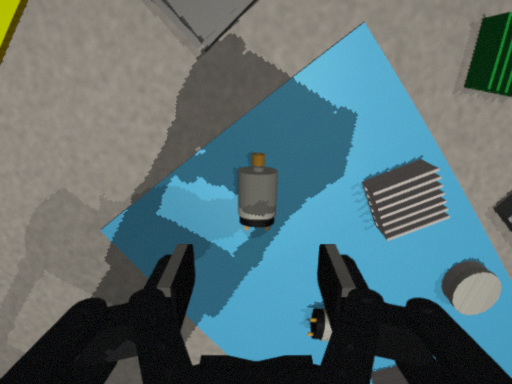

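The motor stands vertical at the centre (257,189), pinion up at (258,158), between the open fingers. I'll descend and grip.

```bash
python3 -m handwheel '[[-0.004,-0.006,-0.07,0,0,0],[-0.004,-0.006,-0.13,0,0,0],[-0.004,-0.006,-0.18,0,0,0],[-0.004,-0.006,-0.2,0,0,0],[-0.004,-0.006,-0.2,0,0,0]]'
python3 -m handwheel '[[0,0,0,0,0,0],[0,0,0,0,0,0],[0,0,0,0,0,0],[0,0,0,0,0,0],[0,0,0,0,0,0]]' 0.2
python3 -m handwheel '[[0,0,0,0,0,0],[0,0,0,0,0,0],[0,0,0,0,0,0]]' 0.2
python3 - <<'E'
from h import *
p,T=snap('wrist','w5.png')
print(manip.state()['tcp_pos'])
E
```

```text
time: 10.68
tcp_pos: [0.4377, 0.1961, 0.0052]
ee_rot: [-2.817, -1.39, 0.007]
ft_force: [-0.2, 0.5, -0.0]
grip_width: 0.705
gripper_force: 0.0
time: 11.1
tcp_pos: [0.4402, 0.1968, 0.0081]
ee_rot: [2.817, 1.39, 0.003]
ft_force: [0.4, 1.1, -0.4]
grip_width: 0.201
gripper_force: 0.0
time: 11.35
tcp_pos: [0.4394, 0.1964, 0.0073]
ee_rot: [2.817, 1.39, 0.001]
ft_force: [0.6, -0.4, -0.1]
grip_width: 0.204
gripper_force: 0.0
[0.43933992 0.19639598 0.00717998]
```

View pics/w5.png

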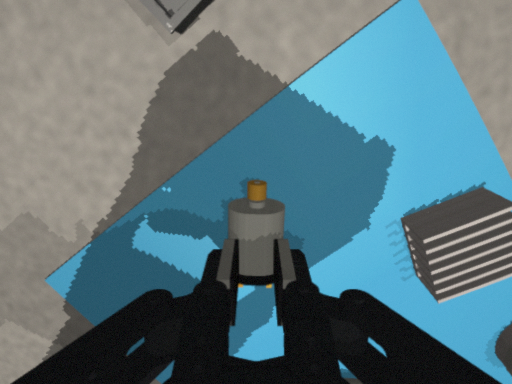

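The pads appear to sit above the motor (rows 238–290 cover its top): the shut reading is 0.20 with no force. I'll measure tip heights from the depth.

Run:
```python
from h import *
p,T=snap('wrist'); W=cloud(p,T)
print(p['fx'],p['cy'])
np.set_printoptions(linewidth=200)
for v in range(196,300,8):
    print(v,(W[v,216:304:6,2]*1000).round(0), W[v,256,:2].round(3))
```

```text
326.0532268228473 189.75124376709172
196 [ 2.  2.  3.  2.  3.  3. 20. 20. 17.  2.  2.  2.  2.  2.  3.] [0.456 0.218]
204 [ 3.  3. 14. 14. 14. 14. 18. 20. 16. 13. 13. 12.  2.  2.  2.] [0.453 0.214]
212 [ 3.  2. 20. 24. 26. 25. 24. 24. 25. 25. 23. 20.  3.  3.  3.] [0.452 0.212]
220 [ 3.  2. 18. 23. 26. 26. 27. 27. 27. 26. 24. 20.  2.  3.  3.] [0.45 0.21]
228 [ 2.  2. 18. 23. 26. 26. 26. 27. 26. 26. 23. 20.  3.  2.  4.] [0.447 0.206]
236 [ 2.  3. 19. 23. 26. 26. 25. 28. 26. nan 24. 19.  2.  3.  2.] [0.444 0.203]
244 [ 2.  3. 40. 40. 25. 27. 26. 27. 27. 26. 41. 41. 40.  2.  3.] [0.442 0.199]
252 [41. 47. nan 48. 25. 27. 27. 26. 28. 25. 47. 48. 49. 41. 40.] [0.439 0.196]
260 [48. 54. 55. 54. 25. 26. 26. 27. 26. 26. 55. 55. 54. 48. 47.] [0.436 0.192]
268 [54. 61. 61. 61. 25. 26. 27. 27. 27. 25. 56. 61. 60. 55. 54.] [0.433 0.188]
276 [60. 67. 66. 62. 25. 25. 24. 25. 25. 23. 57. 66. 66. 66. 60.] [0.43  0.184]
284 [75. 72. 69. 63. 25. 26. 25. 26. 26. 25. 57. 69. 73. 73. 74.] [0.426 0.179]
292 [78. 78. 71. 65.  2.  3.  2.  2.  3.  3. 59. 69. 78. 78. 78.] [0.413 0.162]
```

Fingertips seem to be at z≈38 although the TCP reads 7 mm, so the real tips are higher. I'll reopen and feel downward in small steps.

```bash
python3 -m handwheel '[[0,0,0,0,0,0],[0,0,0,0,0,0],[0,0,0,0,0,0],[0,0,0,0,0,0]]' 0.7
python3 -m handwheel '[[0,0,-0.005,0,0,0],[0,0,-0.01,0,0,0],[0,0,-0.01,0,0,0]]'
python3 - <<'E'
from h import *
p,T=snap('wrist'); z=p['depth']
W=cloud(p,T); s=manip.state()
M=np.linalg.inv(T)
L=np.array(p['mount'])
C=(W-T[:3,3])@T[:3,:3]; t=C@L[:3,:3].T+L[:3,3]
m=(z>0)&(z<.19)&(t[...,2]>-.05)&(W[...,2]>.028)
v,u=np.where(m); o=np.argsort(-t[m][:,2])[:400:25]
print(np.c_[u[o],v[o]].tolist()); print((t[m][o]*1000).round())
print(s['tcp_pos'],s['ft_force'])
E
```

```text
time: 11.78
tcp_pos: [0.4393, 0.1964, 0.007]
ee_rot: [-2.817, -1.39, 0.0]
ft_force: [0.5, -0.5, 0.5]
grip_width: 0.697
gripper_force: 0.0
time: 12.03
tcp_pos: [0.4389, 0.1962, 0.0026]
ee_rot: [-2.817, -1.39, 0.001]
ft_force: [-0.7, -0.4, 0.8]
grip_width: 0.701
gripper_force: 0.0
[[255, 278], [483, 265], [438, 282], [454, 230], [503, 236], [491, 262], [462, 274], [481, 232], [495, 250], [448, 298], [449, 267], [461, 251], [474, 291], [462, 294], [449, 268], [470, 293]]
[[-13.  -0. -25.]
 [ -7. 118. -26.]
 [-16.  95. -26.]
 [ 14.  97. -26.]
 [ 10. 125. -26.]
 [ -5. 122. -26.]
 [-12. 107. -26.]
 [ 13. 112. -26.]
 [  2. 122. -26.]
 [-26. 103. -26.]
 [ -7.  99. -26.]
 [  2. 103. -26.]
 [-22. 116. -26.]
 [-24. 110. -26.]
 [ -8.  99. -26.]
 [-23. 114. -26.]]
[0.43892587 0.19625747 0.00267036] [-0.73840464  0.80054971  0.45023435]
```

```bash
python3 -m handwheel '[[0,0,-0.005,0,0,0],[0,0,-0.01,0,0,0],[0,0,-0.01,0,0,0]]' 
python3 -m handwheel '[[0,0,-0.005,0,0,0],[0,0,-0.01,0,0,0],[0,0,-0.01,0,0,0]]'
python3 - <<'E'
from h import *
p,T=snap('wrist','w6.png'); W=cloud(p,T)
for v in range(220,300,8):
    print(v,(W[v,160:205:4,2]*1000).round(0),(W[v,310:355:4,2]*1000).round(0))
E
```

```text
time: 12.33
tcp_pos: [0.4389, 0.1963, -0.0014]
ee_rot: [-2.817, -1.39, 0.001]
ft_force: [0.7, 0.0, -0.4]
grip_width: 0.701
gripper_force: 0.0
time: 12.58
tcp_pos: [0.4389, 0.1963, -0.0054]
ee_rot: [-2.817, -1.39, 0.001]
ft_force: [-0.3, -0.0, 0.8]
grip_width: 0.699
gripper_force: 0.0
220 [4. 4. 3. 2. 3. 3. 2. 3. 3. 2. 1. 4.] [2. 3. 3. 2. 2. 2. 2. 3. 2. 2. 3. 2.]
228 [3. 3. 2. 2. 3. 2. 4. 3. 2. 2. 3. 4.] [2. 3. 2. 2. 2. 3. 1. 2. 3. 3. 3. 2.]
236 [3. 3. 3. 3. 2. 2. 3. 3. 3. 2. 2. 4.] [2. 3. 3. 2. 3. 3. 2. 3. 1. 3. 3. 2.]
244 [ 3.  4.  4.  2.  3. 27. 28. 27. 26.  3.  3.  3.] [ 3.  3.  3. 27. 27. 29. 28.  2.  3.  3.  3.  2.]
252 [ 2.  3.  3.  2. 35. 35. 36. 34. 26.  2.  2.  3.] [ 1.  3.  4. 31. 36. 35. 36. 36.  3.  2.  3.  3.]
260 [36. 36. 35. 42. 41. 41. 42. 36. 29.  3.  2.  3.] [ 2.  3. 25. 33. 39. 42. 43. 41. 42. 35. 36.  3.]
268 [42. 42. 47. 47. 48. 49. 45. 37. 31.  3.  3.  2.] [ 2.  2. 26. 33. 41. 48. 48. 47. 47. 48. 42. 42.]
276 [49. 55. 55. 53. 55. 51. 45. 39. 31.  3.  2.  2.] [ 3.  3. 27. 34. 42. 49. 54. 55. 54. 56. 55. 48.]
284 [59. 59. 58. 60. 58. 53. 47. 40. 32.  4.  2.  2.] [ 2.  3. 28. 36. 44. 50. 57. 59. 59. 59. 60. 60.]
292 [65. 62. 61. 62. 58. 54. 48. 41.  2.  3.  2.  3.] [ 3.  3.  2. 38. 44. 51. 59. 62. 61. 60. 65. 65.]
```

View pics/w6.png

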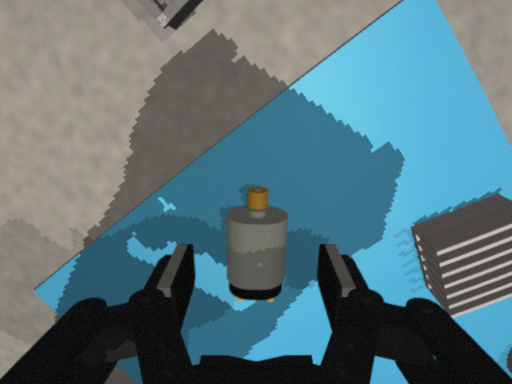

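The finger tips show at z≈25 with the TCP at −5 mm, so they end about 30 mm behind the reported TCP. I'll lower 15 mm more and grip.

```bash
python3 -m handwheel '[[0,0,-0.01,0,0,0],[0,0,-0.02,0,0,0],[0,0,-0.02,0,0,0]]' 
python3 -m handwheel '[[0,0,-0.01,0,0,0],[0,0,-0.0175,0,0,0],[0,0,-0.0175,0,0,0]]' 
python3 -m handwheel '[[0,0,0,0,0,0],[0,0,0,0,0,0],[0,0,0,0,0,0],[0,0,0,0,0,0],[0,0,0,0,0,0]]' 0.2
python3 -m handwheel '[[0,0,0,0,0,0],[0,0,0,0,0,0],[0,0,0,0,0,0]]' 0.2
```

```text
time: 12.88
tcp_pos: [0.4386, 0.1961, -0.0138]
ee_rot: [-2.817, -1.39, 0.002]
ft_force: [-0.6, -0.9, -0.4]
grip_width: 0.698
gripper_force: 0.0
time: 13.13
tcp_pos: [0.4387, 0.1962, -0.0207]
ee_rot: [-2.817, -1.39, 0.002]
ft_force: [-0.1, -0.4, 0.4]
grip_width: 0.7
gripper_force: 0.0
time: 13.55
tcp_pos: [0.4398, 0.1966, -0.0196]
ee_rot: [2.817, 1.39, 0.001]
ft_force: [0.4, 0.2, 0.6]
grip_width: 0.337
gripper_force: 59.5
time: 13.8
tcp_pos: [0.4397, 0.1966, -0.0196]
ee_rot: [2.817, 1.39, 0.001]
ft_force: [0.3, -0.1, 3.7]
grip_width: 0.338
gripper_force: 59.5
```

```bash
python3 -m handwheel '[[0,0,0.03,0,0,0],[0,0,0.1,0,0,0],[0,0,0.17,0,0,0],[0,0,0.2,0,0,0],[0,0,0.2,0,0,0]]'
python3 -m handwheel '[[0.03,-0.02,0,0,0,-0.147],[0.08,-0.06,0,0,0,-0.293],[0.13,-0.11,0,0,0,-0.44],[0.19,-0.16,0,0,0,-0.587],[0.25,-0.21,0,0,0,-0.733]]'
python3 -m handwheel '[[0.06,-0.05,0,0,0,-0.147],[0.12,-0.1,0,0,0,-0.293],[0.18,-0.15,0,0,0,-0.44],[0.23,-0.2,0,0,0,-0.587],[0.256,-0.222,0,0,0,-0.733]]'
python3 -m handwheel '[[0,0,0,0,0,0],[0,0,0,0,0,0],[0,0,0,0,0,0]]'
python3 look.py w7.png tray_motors,motor_a
```

```text
time: 14.22
tcp_pos: [0.4419, 0.1974, 0.0632]
ee_rot: [2.817, 1.39, 0.01]
ft_force: [0.2, 0.3, -0.9]
grip_width: 0.338
gripper_force: 59.2
time: 14.63
tcp_pos: [0.5384, 0.1114, 0.058]
ee_rot: [-3.032, -0.822, 0.005]
ft_force: [0.1, -0.1, -0.6]
grip_width: 0.338
gripper_force: 59.1
time: 15.05
tcp_pos: [0.6428, 0.0209, 0.0579]
ee_rot: [3.133, 0.225, -0.002]
ft_force: [0.0, 0.0, -0.1]
grip_width: 0.338
gripper_force: 59.2
time: 15.3
tcp_pos: [0.6398, 0.0241, 0.0582]
ee_rot: [-3.132, -0.236, 0.006]
ft_force: [-0.3, -0.8, -0.5]
grip_width: 0.338
gripper_force: 59.2
tray_motors 0.8 [308. 145. 249. 242.] all (array([678.9,  -5.7]), 159.0, 156.5, 8.4) top (array([ 6.781e+02, -4.000e-01]), 159.0, 145.8, 8.4) zt 0.022 8383
motor_a 0.96 [256. 258.  64. 125.] all (array([643. ,  24.4]), 60.7, 29.0, 7.7) top (array([643. ,  24.4]), 60.7, 29.0, 7.7) zt 0.105 6004
```

View pics/w7.png

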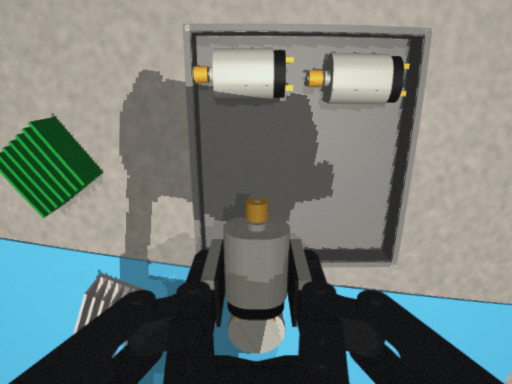

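The motor is held level over the empty near-left floor of its tray; the stock motors are at the top (248,72) and (365,78). I'll lower it until contact.

```bash
python3 -m handwheel '[[0.003,-0.003,-0.05,0,0,0],[0.007,-0.003,-0.1,0,0,0],[0.007,-0.003,-0.15,0,0,0],[0.007,-0.003,-0.175,0,0,0],[0.007,-0.003,-0.182,0,0,0]]'
python3 -m handwheel '[[0,0,-0.003,0,0,0],[0,0,-0.006,0,0,0],[0,0,-0.006,0,0,0]]'
python3 -m handwheel '[[0,0,-0.002,0,0,0],[0,0,-0.004,0,0,0],[0,0,-0.004,0,0,0]]'
```

```text
time: 15.87
tcp_pos: [0.6417, 0.0231, -0.0153]
ee_rot: [-3.132, -0.236, 0.008]
ft_force: [0.2, -0.3, -0.9]
grip_width: 0.336
gripper_force: 59.2
time: 16.12
tcp_pos: [0.6455, 0.0225, -0.0139]
ee_rot: [3.133, 0.234, 0.003]
ft_force: [0.2, -0.5, -0.1]
grip_width: 0.339
gripper_force: 59.2
time: 16.37
tcp_pos: [0.645, 0.0224, -0.0161]
ee_rot: [3.133, 0.234, 0.002]
ft_force: [-0.5, 0.0, -0.4]
grip_width: 0.334
gripper_force: 59.2
```

```bash
python3 -m handwheel '[[0,0,-0.002,0,0,0],[0,0,-0.004,0,0,0],[0,0,-0.004,0,0,0]]'
python3 -m handwheel '[[0,0,-0.002,0,0,0],[0,0,-0.003,0,0,0],[0,0,-0.003,0,0,0]]'
```

```text
time: 16.62
tcp_pos: [0.6444, 0.0224, -0.0185]
ee_rot: [-3.133, -0.234, 0.0]
ft_force: [0.5, 0.9, -0.7]
grip_width: 0.337
gripper_force: 59.2
time: 16.87
tcp_pos: [0.6444, 0.0224, -0.0186]
ee_rot: [3.133, 0.234, -0.001]
ft_force: [-2.7, -0.5, 5.5]
grip_width: 0.336
gripper_force: 60.2
```

```bash
python3 -m handwheel '[[0,0,0,0,0,0],[0,0,0,0,0,0],[0,0,0,0,0,0],[0,0,0,0,0,0]]' 0.5
python3 -m handwheel '[[0,0,0.03,0,0,0],[0,0,0.08,0,0,0],[0,0,0.15,0,0,0],[0,0,0.21,0,0,0],[0,0,0.21,0,0,0]]'
python3 look.py w7b.png tray_motors,motor_a
python3 -m handwheel '[[-0.02,0.003,0,0,0,0.16],[-0.04,0.006,0,0,0,0.33],[-0.06,0.009,0,0,0,0.5],[-0.08,0.012,0,0,0,0.67],[-0.11,0.014,0,0,0,0.83]]' 0.7
python3 -m handwheel '[[-0.02,0.003,0,0,0,0.16],[-0.04,0.006,0,0,0,0.33],[-0.06,0.009,0,0,0,0.5],[-0.08,0.012,0,0,0,0.67],[-0.11,0.014,0,0,0,0.83]]'
python3 -m handwheel '[[-0.02,0.003,0,0,0,0.16],[-0.04,0.006,0,0,0,0.33],[-0.06,0.009,0,0,0,0.5],[-0.08,0.012,0,0,0,0.67],[-0.11,0.014,0,0,0,0.83]]'
python3 -m handwheel '[[-0.02,0.003,0,0,0,0.16],[-0.04,0.006,0,0,0,0.33],[-0.06,0.009,0,0,0,0.5],[-0.08,0.012,0,0,0,0.67],[-0.11,0.014,0,0,0,0.83]]'
python3 -m handwheel '[[-0.02,0.003,0,0,0,0.16],[-0.04,0.006,0,0,0,0.33],[-0.06,0.009,0,0,0,0.5],[-0.08,0.012,0,0,0,0.67],[-0.11,0.014,0,0,0,0.83]]'
python3 -m handwheel '[[0,0,0,0,0,0],[0,0,0,0,0,0]]'
python3 look.py w8.png motor_a,heatsink_a
```

```text
time: 17.2
tcp_pos: [0.6445, 0.0224, -0.0197]
ee_rot: [3.133, 0.234, -0.0]
ft_force: [-0.3, 0.1, -0.5]
grip_width: 0.499
gripper_force: 0.0
time: 17.62
tcp_pos: [0.6494, 0.0224, 0.0718]
ee_rot: [3.132, 0.234, 0.017]
ft_force: [2.5, -0.3, 0.6]
grip_width: 0.499
gripper_force: 0.0
tray_motors 0.63 [300. 157. 229. 227.] all (array([ 6.778e+02, -3.000e-01]), 159.1, 144.7, 8.0) top (array([ 6.778e+02, -3.000e-01]), 159.1, 144.7, 8.0) zt 0.022 6962
motor_a 0.77 [254. 202.  44.  81.] all (array([648.5,  23.2]), 58.9, 28.1, 6.5) top (array([648.5,  23.2]), 58.9, 28.1, 6.5) zt 0.029 2386
time: 18.18
tcp_pos: [0.5991, 0.0281, 0.0627]
ee_rot: [-3.006, -0.91, 0.004]
ft_force: [-0.3, -0.0, 0.8]
grip_width: 0.7
gripper_force: 0.0
time: 18.6
tcp_pos: [0.5551, 0.0337, 0.0628]
ee_rot: [-2.739, -1.536, 0.004]
ft_force: [0.4, -0.2, -0.0]
grip_width: 0.703
gripper_force: 0.0
time: 19.02
tcp_pos: [0.5111, 0.0392, 0.0629]
ee_rot: [-2.343, -2.09, 0.003]
ft_force: [-0.9, -0.5, -0.1]
grip_width: 0.7
gripper_force: 0.0
time: 19.43
tcp_pos: [0.4671, 0.0448, 0.0631]
ee_rot: [-1.837, -2.546, 0.003]
ft_force: [-0
[... 202 characters left out ...]
.02
tcp_pos: [0.4231, 0.0504, 0.0633]
ee_rot: [-1.254, -2.878, 0.002]
ft_force: [0.4, 0.9, 0.2]
grip_width: 0.7
gripper_force: 0.0
motor_a 0.81 [256. 203.  45.  79.] all (array([422.4,  51.1]), 57.8, 28.6, -43.3) top (array([422.4,  51.1]), 57.8, 28.6, -43.3) zt 0.027 2605
motor_a 0.61 [394. 371.  20.  23.] all (array([623. ,  14.9]), 12.4, 8.7, 68.1) top (array([623. ,  14.9]), 12.3, 8.7, 68.1) zt 0.027 166
heatsink_a 0.91 [163. 302.  83.  65.] all (array([431.4, -59.7]), 65.3, 34.4, -7.6) top (array([426. , -57.3]), 61.6, 20.5, 10.4) zt 0.031 408
heatsink_a 0.76 [433. 226.  90.  95.] all (array([535.8, 124.6]), 66.4, 46.4, -14.0) top (array([527.7, 124.8]), 50.7, 42.1, -15.2) zt 0.032 2918
```

View pics/w8.png

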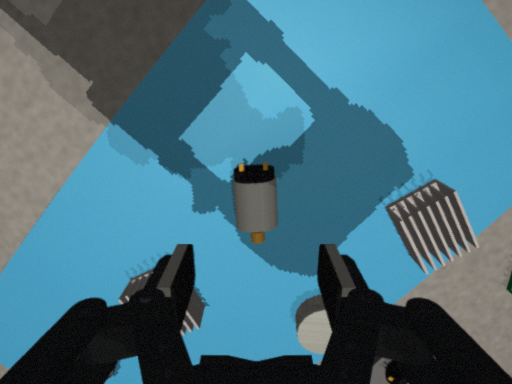

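The second motor is at (256,203), pinion down at (257,238), cap up, and slightly rotated relative to the fingers. I'll turn 3.5°, descend and grip.

```bash
python3 -m handwheel '[[-0.01,0.0095,-0.05,0,0,0.12],[-0.01,0.0095,-0.1,0,0,0.12],[-0.01,0.0095,-0.15,0,0,0.12],[-0.01,0.0095,-0.19,0,0,0.12],[-0.01,0.0095,-0.2,0,0,0.12]]'
python3 -m handwheel '[[0,0,-0.008,0,0,0],[0,0,-0.008,0,0,0],[0,0,-0.008,0,0,0]]'
python3 -m handwheel '[[0,0,0,0,0,0],[0,0,0,0,0,0],[0,0,0,0,0,0],[0,0,0,0,0,0],[0,0,0,0,0,0]]' 0.2
python3 -m handwheel '[[0,0,0,0,0,0],[0,0,0,0,0,0],[0,0,0,0,0,0]]' 0.2
```

```text
time: 20.58
tcp_pos: [0.4185, 0.054, -0.018]
ee_rot: [-1.161, -2.915, 0.003]
ft_force: [-0.3, -0.0, -0.1]
grip_width: 0.703
gripper_force: 0.0
time: 20.83
tcp_pos: [0.4216, 0.0542, -0.018]
ee_rot: [1.161, 2.918, 0.001]
ft_force: [1.3, -0.4, 0.9]
grip_width: 0.7
gripper_force: 0.0
time: 21.25
tcp_pos: [0.4218, 0.0543, -0.0176]
ee_rot: [1.16, 2.917, 0.002]
ft_force: [-0.3, -0.4, 6.1]
grip_width: 0.333
gripper_force: 60.3
time: 21.5
tcp_pos: [0.4219, 0.0543, -0.0176]
ee_rot: [1.16, 2.917, 0.002]
ft_force: [0.2, -1.4, 6.5]
grip_width: 0.337
gripper_force: 60.3
```

```bash
python3 -m handwheel '[[0,0,0.03,0,0,0],[0,0,0.1,0,0,0],[0,0,0.17,0,0,0],[0,0,0.2,0,0,0],[0,0,0.2,0,0,0]]'
python3 -m handwheel '[[0.03,-0.012,0,0,0,0.11],[0.07,-0.026,0,0,0,0.23],[0.11,-0.04,0,0,0,0.35],[0.15,-0.056,0,0,0,0.46],[0.19,-0.072,0,0,0,0.574]]'
python3 -m handwheel '[[0.04,-0.014,0,0,0,0.11],[0.08,-0.028,0,0,0,0.23],[0.12,-0.042,0,0,0,0.35],[0.16,-0.057,0,0,0,0.46],[0.2,-0.072,0,0,0,0.574]]'
python3 -m handwheel '[[0.04,-0.014,0,0,0,0.11],[0.08,-0.028,0,0,0,0.23],[0.12,-0.042,0,0,0,0.35],[0.16,-0.057,0,0,0,0.46],[0.185,-0.072,0,0,0,0.574]]'
python3 -m handwheel '[[0,0,0,0,0,0],[0,0,0,0,0,0],[0,0,0,0,0,0]]'
python3 look.py w9.png tray_motors,motor_a
```

```text
time: 21.92
tcp_pos: [0.4235, 0.0544, 0.0646]
ee_rot: [1.158, 2.914, 0.005]
ft_force: [0.8, -0.5, -0.6]
grip_width: 0.341
gripper_force: 59.5
time: 22.33
tcp_pos: [0.4958, 0.0251, 0.0595]
ee_rot: [-0.705, -3.059, 0.001]
ft_force: [0.0, 0.1, -1.3]
grip_width: 0.337
gripper_force: 59.5
time: 22.75
tcp_pos: [0.5758, -0.0036, 0.0591]
ee_rot: [-0.24, -3.129, 0.0]
ft_force: [0.2, -0.4, -0.2]
grip_width: 0.336
gripper_force: 59.5
time: 23.17
tcp_pos: [0.6507, -0.0324, 0.0591]
ee_rot: [0.232, -3.131, -0.001]
ft_force: [-0.0, -0.5, -0.8]
grip_width: 0.339
gripper_force: 59.5
time: 23.42
tcp_pos: [0.6488, -0.0318, 0.0597]
ee_rot: [0.225, -3.131, -0.001]
ft_force: [-0.9, 0.1, 0.1]
grip_width: 0.339
gripper_force: 59.5
tray_motors 0.96 [298. 241. 227. 209.] all (array([ 6.773e+02, -2.000e-01]), 160.8, 143.6, 8.5) top (array([ 6.773e+02, -2.000e-01]), 160.8, 143.6, 8.5) zt 0.022 5461
motor_a 0.66 [334. 214.  49.  78.] all (array([647.2,  21.7]), 57.8, 27.9, 7.5) top (array([647.2,  21.7]), 57.8, 27.9, 7.5) zt 0.029 2637
motor_a 0.57 [257. 268.  66. 115.] all (array([651.2, -31.3]), 59.9, 28.6, 9.3) top (array([651.2, -31.3]), 59.9, 28.6, 9.3) zt 0.105 5619
```

View pics/w9.png

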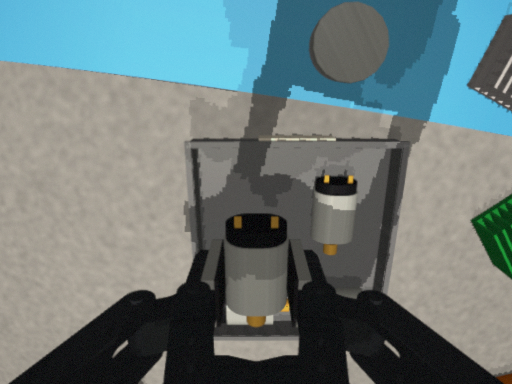

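The motor is over the free right part of its tray, beside the first one at (334,214). I'll lower it to contact.

```bash
python3 -m handwheel '[[0,0,-0.05,0,0,0],[0,0,-0.1,0,0,0],[0,0,-0.15,0,0,0],[0,0,-0.175,0,0,0],[0,0,-0.182,0,0,0]]'
python3 -m handwheel '[[0,0,-0.003,0,0,0],[0,0,-0.006,0,0,0],[0,0,-0.006,0,0,0]]'
python3 -m handwheel '[[0,0,-0.002,0,0,0],[0,0,-0.004,0,0,0],[0,0,-0.004,0,0,0]]'
```

```text
time: 23.98
tcp_pos: [0.6478, -0.0317, -0.0141]
ee_rot: [0.227, -3.129, -0.001]
ft_force: [-0.7, -0.0, -0.4]
grip_width: 0.34
gripper_force: 59.4
time: 24.23
tcp_pos: [0.6516, -0.0322, -0.0127]
ee_rot: [-0.227, 3.131, -0.001]
ft_force: [0.1, 0.4, -1.1]
grip_width: 0.338
gripper_force: 59.4
time: 24.48
tcp_pos: [0.651, -0.0323, -0.0149]
ee_rot: [-0.227, 3.132, -0.0]
ft_force: [1.0, 0.8, -1.1]
grip_width: 0.335
gripper_force: 59.4
```

```bash
python3 -m handwheel '[[0,0,-0.002,0,0,0],[0,0,-0.003,0,0,0],[0,0,-0.003,0,0,0]]'
```

```text
time: 24.73
tcp_pos: [0.6507, -0.0322, -0.0165]
ee_rot: [-0.227, 3.133, -0.0]
ft_force: [0.3, -0.6, 0.6]
grip_width: 0.337
gripper_force: 59.6
```

```bash
python3 -m handwheel '[[0,0,0,0,0,0],[0,0,0,0,0,0],[0,0,0,0,0,0],[0,0,0,0,0,0]]' 0.5
python3 -m handwheel '[[0,0,0.03,0,0,0],[0,0,0.08,0,0,0],[0,0,0.15,0,0,0],[0,0,0.21,0,0,0],[0,0,0.21,0,0,0]]'
python3 -m handwheel '[[-0.03,0.04,0,0,0,-0.08],[-0.06,0.08,0,0,0,-0.16],[-0.09,0.12,0,0,0,-0.24],[-0.12,0.16,0,0,0,-0.32],[-0.154,0.197,0,0,0,-0.39]]' 0.75
python3 -m handwheel '[[-0.03,0.04,0,0,0,-0.08],[-0.06,0.08,0,0,0,-0.16],[-0.09,0.12,0,0,0,-0.24],[-0.12,0.16,0,0,0,-0.32],[-0.154,0.196,0,0,0,-0.387]]'
python3 -m handwheel '[[0,0,0,0,0,0],[0,0,0,0,0,0]]'
python3 look.py w10.png heatsink_a,flux_tin
```

```text
time: 25.07
tcp_pos: [0.6505, -0.0322, -0.0167]
ee_rot: [-0.227, 3.133, 0.0]
ft_force: [-0.1, -0.4, 0.4]
grip_width: 0.497
gripper_force: 0.0
time: 25.48
tcp_pos: [0.6554, -0.0326, 0.0748]
ee_rot: [-0.227, 3.122, -0.003]
ft_force: [0.9, -0.2, 1.0]
grip_width: 0.501
gripper_force: 0.0
time: 25.9
tcp_pos: [0.5886, 0.0474, 0.0678]
ee_rot: [0.097, 3.139, 0.0]
ft_force: [0.9, 0.3, 0.6]
grip_width: 0.748
gripper_force: 0.0
time: 26.32
tcp_pos: [0.527, 0.1259, 0.0679]
ee_rot: [0.413, 3.113, 0.001]
ft_force: [-0.3, 0.4, 0.5]
grip_width: 0.75
gripper_force: 0.0
time: 26.48
tcp_pos: [0.5269, 0.1255, 0.0676]
ee_rot: [0.406, 3.115, -0.0]
ft_force: [0.2, -0.6, 0.9]
grip_width: 0.753
gripper_force: 0.0
heatsink_a 0.92 [319. 317.  36.  60.] all (array([640. , 156.2]), 30.7, 26.6, -42.4) top (array([640.8, 155.5]), 28.7, 26.6, -42.4) zt 0.029 708
heatsink_a 0.78 [255. 203.  64.  82.] all (array([528.3, 124.7]), 50.5, 40.6, -15.1) top (array([527.2, 125. ]), 48.3, 40.6, -15.1) zt 0.032 1514
heatsink_a 0.63 [  7. 139.   9.  69.] all (array([434.3, -41.7]), 48.3, 3.2, -20.2) top (array([434.3, -41.7]), 48.3, 3.2, -20.2) zt 0.013 388
flux_tin 0.8 [112. 248.  67.  61.] all (array([536.7,   9.2]), 44.3, 42.8, -56.3) top (array([536.7,   9.2]), 44.3, 42.8, -56.3) zt 0.024 2656
flux_tin 0.3 [171. 334. 144. 101.] all (array([635.2,  -2.1]), 141.0, 84.8, -86.2) top (array([626.6,  64.4]), 77.4, 11.1, 14.8) zt 0.022 723
```

View pics/w10.png

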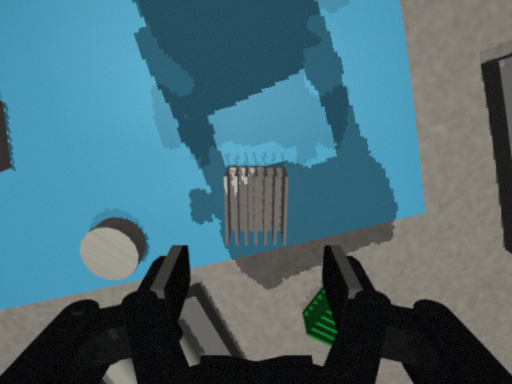

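The grey mat heat sink is at the centre (255,203), aligned with the fingers; the green one (319,317) is off to the side. I'll descend and grip.

```bash
python3 -m handwheel '[[0,0,-0.05,0,0,0],[0,0,-0.1,0,0,0],[0,0,-0.15,0,0,0],[0,0,-0.19,0,0,0],[0,0,-0.2,0,0,0]]'
python3 -m handwheel '[[0,0,-0.01,0,0,0],[0,0,-0.012,0,0,0],[0,0,-0.012,0,0,0]]'
python3 -m handwheel '[[0,0,0,0,0,0],[0,0,0,0,0,0],[0,0,0,0,0,0],[0,0,0,0,0,0],[0,0,0,0,0,0]]' 0.3
python3 -m handwheel '[[0,0,0,0,0,0],[0,0,0,0,0,0],[0,0,0,0,0,0]]' 0.3
```

```text
time: 27.05
tcp_pos: [0.5255, 0.1237, -0.0156]
ee_rot: [-0.411, -3.11, 0.003]
ft_force: [-0.8, 0.6, -0.2]
grip_width: 0.748
gripper_force: 0.0
time: 27.3
tcp_pos: [0.5283, 0.1249, -0.0169]
ee_rot: [0.411, 3.113, 0.001]
ft_force: [0.4, 0.5, -0.1]
grip_width: 0.747
gripper_force: 0.0
time: 27.72
tcp_pos: [0.5287, 0.1253, -0.0161]
ee_rot: [0.41, 3.112, 0.001]
ft_force: [-0.3, -0.2, 6.4]
grip_width: 0.476
gripper_force: 62.1
time: 27.97
tcp_pos: [0.5287, 0.1253, -0.0161]
ee_rot: [0.41, 3.112, 0.001]
ft_force: [-0.3, -0.5, 5.9]
grip_width: 0.472
gripper_force: 62.1
```

Run:
```python
from h import *
p,T=snap('top'); W=cloud(p,T)
for c in [(.555,-.375)]:
    m=(abs(W[...,0]-c[0])<.1)&(abs(W[...,1]-c[1])<.1)&(W[...,2]>.0145)&(W[...,2]<.0235)
    print(rect(W[m]),m.sum())
```

```text
(array([ 561.2, -371.2]), 162.1, 148.2, -5.1) 852
```

```bash
python3 -m handwheel '[[0,0,0.03,0,0,0],[0,0,0.1,0,0,0],[0,0,0.17,0,0,0],[0,0,0.2,0,0,0],[0,0,0.2,0,0,0]]'
python3 -m handwheel '[[0.001,-0.04,0,0,0,-0.13],[0.002,-0.1,0,0,0,-0.26],[0.004,-0.16,0,0,0,-0.4],[0.006,-0.225,0,0,0,-0.53],[0.007,-0.29,0,0,0,-0.667]]'
python3 -m handwheel '[[0.001,-0.06,0,0,0,-0.13],[0.002,-0.12,0,0,0,-0.26],[0.004,-0.18,0,0,0,-0.4],[0.006,-0.24,0,0,0,-0.53],[0.007,-0.3,0,0,0,-0.667]]'
python3 -m handwheel '[[0.001,-0.06,0,0,0,-0.13],[0.002,-0.12,0,0,0,-0.26],[0.004,-0.18,0,0,0,-0.4],[0.006,-0.24,0,0,0,-0.53],[0.007,-0.3,0,0,0,-0.667]]'
python3 -m handwheel '[[0.001,-0.06,0,0,0,-0.13],[0.002,-0.12,0,0,0,-0.26],[0.004,-0.18,0,0,0,-0.4],[0.006,-0.24,0,0,0,-0.53],[0.007,-0.276,0,0,0,-0.667]]'
python3 -m handwheel '[[0,0,0,0,0,0],[0,0,0,0,0,0],[0,0,0,0,0,0]]'
python3 look.py w11.png tray_heatsinks,heatsink_a
```

```text
time: 28.43
tcp_pos: [0.5305, 0.1257, 0.0666]
ee_rot: [0.409, 3.108, 0.004]
ft_force: [1.0, 0.2, -1.1]
grip_width: 0.474
gripper_force: 61.4
time: 28.85
tcp_pos: [0.5286, 0.0082, 0.0608]
ee_rot: [-0.948, -2.992, 0.001]
ft_force: [-0.1, -0.0, 0.4]
grip_width: 0.477
gripper_force: 61.4
time: 29.27
tcp_pos: [0.5314, -0.1118, 0.0606]
ee_rot: [-1.455, -2.781, 0.001]
ft_force: [-0.2, -0.3, -1.0]
grip_width: 0.48
gripper_force: 61.4
time: 29.68
tcp_pos: [0.5343, -0.2315, 0.0605]
ee_rot: [-1.916, -2.486, 0.001]
ft_force: [0.1, 0.2, -0.2]
grip_width: 0.479
gripper_force: 61.3
time: 30.1
tcp_pos: [0.5374, -0.3431, 0.0605]
ee_rot: [-2.321, -2.115, 0.002]
ft_force: [1.3, 0.1, -0.7]
grip_width: 0.483
gripper_force: 61.3
time: 30.35
tcp_pos: [0.5375, -0.3401, 0.061]
ee_rot: [-2.314, -2.121, 0.0]
ft_force: [-0.3, -0.5, -0.4]
grip_width: 0.48
gripper_force: 61.3
tray_heatsinks 0.88 [294. 235. 246. 188.] all (array([ 560. , -372.1]), 157.9, 145.0, -4.2) top (array([ 560. , -372.1]), 157.9, 145.0, -4.2) zt 0.022 3633
heatsink_a 0.9 [257. 267. 103. 128.] all (array([ 537.3, -340.4]), 51.0, 42.3, 85.0) top (array([ 537.3, -340.3]), 50.8, 42.3, 85.0) zt 0.108 4233
```

View pics/w11.png

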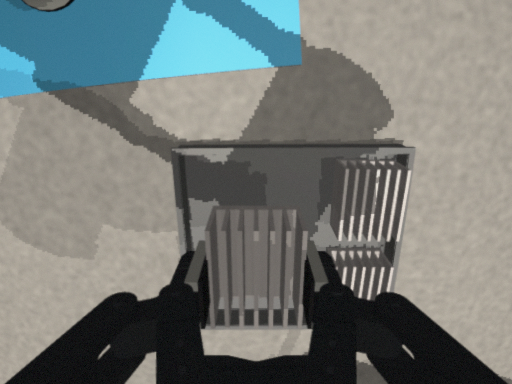

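The heat sink is held level over the near +y half of its tray, which is empty; the stock is at right (375,200),(360,270). I'll lower it.

```bash
python3 -m handwheel '[[0.002,0.006,-0.05,0,0,0],[0.002,0.006,-0.1,0,0,0],[0.002,0.006,-0.15,0,0,0],[0.002,0.006,-0.175,0,0,0],[0.002,0.006,-0.182,0,0,0]]'
python3 -m handwheel '[[0,0,-0.003,0,0,0],[0,0,-0.005,0,0,0],[0,0,-0.005,0,0,0]]'
python3 -m handwheel '[[0,0,-0.002,0,0,0],[0,0,-0.003,0,0,0],[0,0,-0.003,0,0,0]]'
```

```text
time: 30.92
tcp_pos: [0.5375, -0.3369, -0.0129]
ee_rot: [-2.312, -2.12, 0.002]
ft_force: [-0.6, 0.3, -0.8]
grip_width: 0.478
gripper_force: 61.4
time: 31.17
tcp_pos: [0.5403, -0.3395, -0.0111]
ee_rot: [2.315, 2.12, 0.001]
ft_force: [0.3, 0.2, 0.5]
grip_width: 0.483
gripper_force: 61.4
time: 31.42
tcp_pos: [0.5397, -0.3393, -0.0128]
ee_rot: [2.316, 2.121, 0.0]
ft_force: [0.3, 0.8, -1.1]
grip_width: 0.483
gripper_force: 61.4
```

```bash
python3 -m handwheel '[[0,0,-0.002,0,0,0],[0,0,-0.003,0,0,0],[0,0,-0.003,0,0,0]]'
```

```text
time: 31.67
tcp_pos: [0.5392, -0.339, -0.0148]
ee_rot: [-2.317, -2.121, 0.0]
ft_force: [0.2, 0.7, 0.0]
grip_width: 0.48
gripper_force: 61.4
```

```bash
python3 -m handwheel '[[0,0,-0.002,0,0,0],[0,0,-0.003,0,0,0],[0,0,-0.003,0,0,0]]'
python3 -m handwheel '[[0,0,0,0,0,0],[0,0,0,0,0,0],[0,0,0,0,0,0],[0,0,0,0,0,0]]' 0.6
python3 -m handwheel '[[0,0,0.03,0,0,0],[0,0,0.08,0,0,0],[0,0,0.15,0,0,0],[0,0,0.21,0,0,0],[0,0,0.21,0,0,0]]'
python3 look.py w11b.png tray_heatsinks,heatsink_a
python3 -m handwheel '[[-0.014,0.034,0,0,0,0.12],[-0.028,0.068,0,0,0,0.25],[-0.042,0.102,0,0,0,0.375],[-0.055,0.136,0,0,0,0.5],[-0.069,0.174,0,0,0,0.625]]' 0.75
python3 -m handwheel '[[-0.014,0.034,0,0,0,0.12],[-0.028,0.068,0,0,0,0.25],[-0.042,0.102,0,0,0,0.375],[-0.055,0.136,0,0,0,0.5],[-0.069,0.174,0,0,0,0.625]]'
python3 -m handwheel '[[-0.014,0.034,0,0,0,0.12],[-0.028,0.068,0,0,0,0.25],[-0.042,0.102,0,0,0,0.375],[-0.055,0.136,0,0,0,0.5],[-0.069,0.174,0,0,0,0.625]]'
python3 -m handwheel '[[-0.014,0.034,0,0,0,0.12],[-0.028,0.068,0,0,0,0.25],[-0.042,0.102,0,0,0,0.375],[-0.055,0.136,0,0,0,0.5],[-0.069,0.174,0,0,0,0.625]]'
python3 -m handwheel '[[0,0,0,0,0,0],[0,0,0,0,0,0]]'
python3 look.py w12.png heatsink_a,solder_reel,flux_tin
```

```text
time: 31.92
tcp_pos: [0.5394, -0.339, -0.0151]
ee_rot: [-2.317, -2.121, 0.0]
ft_force: [-2.9, 2.5, 4.5]
grip_width: 0.483
gripper_force: 62.1
time: 32.25
tcp_pos: [0.5393, -0.339, -0.0161]
ee_rot: [-2.317, -2.121, 0.0]
ft_force: [0.0, -0.0, 0.8]
grip_width: 0.601
gripper_force: 0.0
time: 32.67
tcp_pos: [0.5434, -0.3417, 0.0753]
ee_rot: [2.309, 2.114, 0.004]
ft_force: [2.1, -0.9, 0.8]
grip_width: 0.6
gripper_force: 0.0
tray_heatsinks 0.78 [282. 224. 232. 180.] all (array([ 559.5, -372.6]), 158.5, 145.4, -4.6) top (array([ 559.5, -372.6]), 158.5, 145.4, -4.6) zt 0.022 4335
heatsink_a 0.9 [249. 196.  61.  84.] all (array([ 539.3, -339.2]), 50.3, 41.3, 84.9) top (array([ 539.4, -338.2]), 48.3, 41.3, 84.9) zt 0.033 1446
heatsink_a 0.32 [283. 226. 235. 181.] all (array([ 559.3, -372.9]), 158.4, 146.0, -4.6) top (array([ 559.3, -372.9]), 158.4, 146.0, -4.6) zt 0.022 4433
time: 33.23
tcp_pos: [0.51, -0.2681, 0.0661]
ee_rot: [-1.935, -2.471, 0.001]
ft_force: [-0.1, 0.5, 0.4]
grip_width: 0.751
gripper_force: 0.0
time: 33.65
tcp_pos: [0.4823, -0.1986, 0.0663]
ee_rot: [-1.506, -2.753, 0.0]
ft_fo
[... 222 characters left out ...]
: [0.427, -0.0598, 0.0666]
ee_rot: [-0.542, -3.091, -0.0]
ft_force: [-0.6, -0.3, 0.4]
grip_width: 0.747
gripper_force: 0.0
time: 34.65
tcp_pos: [0.4275, -0.06, 0.0669]
ee_rot: [-0.546, -3.091, 0.0]
ft_force: [-1.0, 0.1, -0.5]
grip_width: 0.752
gripper_force: 0.0
heatsink_a 0.56 [254. 204.  64.  80.] all (array([426.5, -61.1]), 50.9, 41.4, -20.1) top (array([426. , -60.9]), 49.7, 41.4, -20.0) zt 0.032 1650
solder_reel 0.65 [102. 247.  93.  84.] all (array([ 418.6, -174.8]), 50.4, 48.0, -68.6) top (array([ 418.7, -174.8]), 50.4, 47.8, -69.1) zt 0.044 3567
flux_tin 0.89 [390. 284.  48.  40.] all (array([530.1,  18.2]), 41.6, 19.5, 27.5) top (array([530.1,  18.2]), 41.6, 19.5, 27.5) zt 0.024 995
```

View pics/w12.png

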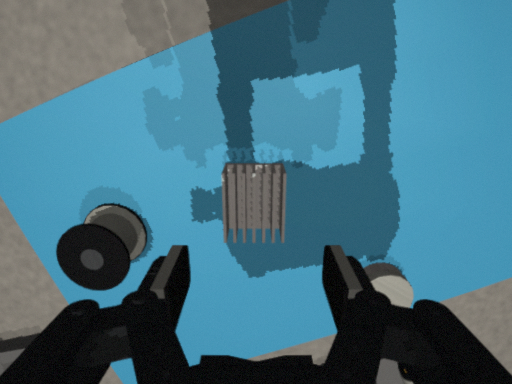

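The last heat sink is at (254,204), aligned between the fingers; the reel (100,245) is outside the left finger and clear.

```bash
python3 -m handwheel '[[-0.002,-0.002,-0.05,0,0,0],[-0.002,-0.002,-0.1,0,0,0],[-0.002,-0.002,-0.15,0,0,0],[-0.002,-0.002,-0.19,0,0,0],[-0.002,-0.002,-0.2,0,0,0]]'
python3 -m handwheel '[[0,0,-0.01,0,0,0],[0,0,-0.01,0,0,0],[0,0,-0.01,0,0,0]]'
python3 -m handwheel '[[0,0,0,0,0,0],[0,0,0,0,0,0],[0,0,0,0,0,0],[0,0,0,0,0,0],[0,0,0,0,0,0]]' 0.3
python3 -m handwheel '[[0,0,0,0,0,0],[0,0,0,0,0,0],[0,0,0,0,0,0]]' 0.3
```

```text
time: 35.27
tcp_pos: [0.4259, -0.0615, -0.0144]
ee_rot: [-0.548, -3.088, -0.0]
ft_force: [-0.0, 0.0, -0.3]
grip_width: 0.751
gripper_force: 0.0
time: 35.52
tcp_pos: [0.429, -0.0618, -0.0153]
ee_rot: [0.547, 3.092, -0.0]
ft_force: [-0.5, -1.1, -0.8]
grip_width: 0.747
gripper_force: 0.0
time: 35.93
tcp_pos: [0.4296, -0.0617, -0.0146]
ee_rot: [0.546, 3.091, -0.0]
ft_force: [-0.7, 0.0, 6.3]
grip_width: 0.477
gripper_force: 62.0
time: 36.18
tcp_pos: [0.4296, -0.0617, -0.0146]
ee_rot: [0.546, 3.091, -0.0]
ft_force: [-0.6, -0.0, 6.8]
grip_width: 0.48
gripper_force: 62.1
```

```bash
python3 -m handwheel '[[0,0,0.03,0,0,0],[0,0,0.1,0,0,0],[0,0,0.17,0,0,0],[0,0,0.2,0,0,0],[0,0,0.2,0,0,0]]'
python3 -m handwheel '[[0.01,-0.03,0,0,0,-0.12],[0.025,-0.08,0,0,0,-0.25],[0.04,-0.12,0,0,0,-0.375],[0.053,-0.165,0,0,0,-0.5],[0.065,-0.213,0,0,0,-0.625]]'
python3 -m handwheel '[[0.013,-0.043,0,0,0,-0.12],[0.026,-0.086,0,0,0,-0.25],[0.04,-0.13,0,0,0,-0.375],[0.053,-0.17,0,0,0,-0.5],[0.065,-0.213,0,0,0,-0.625]]'
python3 -m handwheel '[[0.013,-0.043,0,0,0,-0.12],[0.026,-0.086,0,0,0,-0.25],[0.04,-0.13,0,0,0,-0.375],[0.053,-0.17,0,0,0,-0.5],[0.065,-0.213,0,0,0,-0.625]]'
python3 -m handwheel '[[0.013,-0.043,0,0,0,-0.12],[0.026,-0.086,0,0,0,-0.25],[0.04,-0.13,0,0,0,-0.375],[0.053,-0.17,0,0,0,-0.5],[0.065,-0.213,0,0,0,-0.625]]'
python3 -m handwheel '[[0,0,0,0,0,0],[0,0,0,0,0,0],[0,0,0,0,0,0]]'
python3 look.py w13.png tray_heatsinks,heatsink_a
```

```text
time: 36.6
tcp_pos: [0.4312, -0.062, 0.0676]
ee_rot: [0.546, 3.086, -0.0]
ft_force: [0.8, 0.1, -1.2]
grip_width: 0.478
gripper_force: 61.3
time: 37.02
tcp_pos: [0.4531, -0.1467, 0.0625]
ee_rot: [-1.047, -2.96, -0.0]
ft_force: [0.3, 0.4, 0.1]
grip_width: 0.48
gripper_force: 61.3
time: 37.43
tcp_pos: [0.4791, -0.2319, 0.0622]
ee_rot: [-1.516, -2.749, -0.0]
ft_force: [0.8, -1.0, -0.7]
grip_width: 0.479
gripper_force: 61.3
time: 37.85
tcp_pos: [0.5052, -0.3169, 0.062]
ee_rot: [-1.943, -2.465, 0.0]
ft_force: [-0.8, 1.0, -1.6]
grip_width: 0.475
gripper_force: 61.3
time: 38.27
tcp_pos: [0.5312, -0.402, 0.0617]
ee_rot: [-2.318, -2.116, 0.001]
ft_force: [-0.2, -0.3, -1.3]
grip_width: 0.479
gripper_force: 61.4
time: 38.52
tcp_pos: [0.531, -0.401, 0.0624]
ee_rot: [-2.314, -2.12, 0.0]
ft_force: [0.1, 0.4, -0.5]
grip_width: 0.476
gripper_force: 61.3
tray_heatsinks 0.82 [298. 153. 267. 222.] all (array([ 559.5, -373.2]), 159.2, 145.6, -4.6) top (array([ 559.5, -373.2]), 159.2, 145.6, -4.6) zt 0.022 5536
heatsink_a 0.63 [262. 116.  71.  90.] all (array([ 539.1, -339.6]), 49.0, 41.0, 85.0) top (array([ 539.1, -339.1]), 48.0, 41.0, 84.7) zt 0.033 2197
heatsink_a 0.59 [255. 260. 103. 124.] all (array([ 528.6, -428.2]), 111.0, 41.3, 85.2) top (array([ 531. , -397.9]), 50.0, 41.3, 84.9) zt 0.108 4025
```

View pics/w13.png

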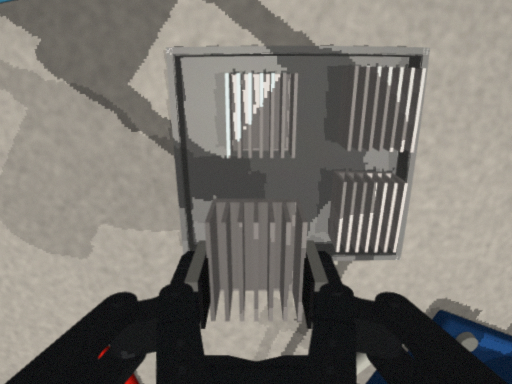

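The part is over the free near −y floor, with a gap to the first heat sink (262,116). I'll lower it and shift 4 mm outward.

```bash
python3 -m handwheel '[[0.005,-0.01,-0.05,0,0,0],[0.005,-0.01,-0.1,0,0,0],[0.005,-0.01,-0.15,0,0,0],[0.005,-0.01,-0.175,0,0,0],[0.005,-0.01,-0.182,0,0,0]]'
python3 -m handwheel '[[0,0,-0.003,0,0,0],[0,0,-0.005,0,0,0],[0,0,-0.005,0,0,0]]'
python3 -m handwheel '[[0,0,-0.002,0,0,0],[0,0,-0.003,0,0,0],[0,0,-0.003,0,0,0]]'
python3 -m handwheel '[[0,0,-0.002,0,0,0],[0,0,-0.003,0,0,0],[0,0,-0.003,0,0,0]]'
```

```text
time: 39.08
tcp_pos: [0.5323, -0.4041, -0.0114]
ee_rot: [-2.313, -2.119, 0.001]
ft_force: [-0.3, 0.5, -0.8]
grip_width: 0.478
gripper_force: 61.3
time: 39.33
tcp_pos: [0.535, -0.4068, -0.0093]
ee_rot: [2.315, 2.12, 0.001]
ft_force: [-0.3, -0.6, 0.1]
grip_width: 0.48
gripper_force: 61.3
time: 39.58
tcp_pos: [0.5345, -0.4065, -0.0112]
ee_rot: [2.316, 2.121, 0.0]
ft_force: [-0.4, -0.1, -1.4]
grip_width: 0.479
gripper_force: 61.3
time: 39.83
tcp_pos: [0.534, -0.4061, -0.0132]
ee_rot: [-2.317, -2.121, 0.0]
ft_force: [-0.9, 0.2, -0.9]
grip_width: 0.48
gripper_force: 61.3
```

```bash
python3 -m handwheel '[[0,0,-0.002,0,0,0],[0,0,-0.002,0,0,0],[0,0,-0.002,0,0,0]]'
```

```text
time: 40.08
tcp_pos: [0.5342, -0.4063, -0.0135]
ee_rot: [2.317, 2.121, -0.0]
ft_force: [-1.1, 1.3, 3.5]
grip_width: 0.476
gripper_force: 61.6
```

Contact felt, so I release, lift, and check everything.

```bash
python3 -m handwheel '[[0,0,0,0,0,0],[0,0,0,0,0,0],[0,0,0,0,0,0],[0,0,0,0,0,0]]' 0.6
python3 -m handwheel '[[0,0,0.03,0,0,0],[0,0,0.08,0,0,0],[0,0,0.18,0,0,0],[0,0,0.28,0,0,0],[0,0,0.35,0,0,0]]'
python3 -m handwheel '[[-0.05,0.03,0.03,0,0,0],[-0.1,0.05,0.08,0,0,0],[-0.15,0.06,0.1,0,0,0],[-0.15,0.06,0.1,0,0,0]]'
python3 - <<'E'
from h import *
p,T=snap('top','end.png'); W=cloud(p,T)
tr={'tray_motors':(.6777,-.0003,8.3),'tray_heatsinks':(.5595,-.373,-4.6),'tray_transformers':(.544,.3802,5.6)}
for q,t in [('motor_a','tray_motors'),('heatsink_a','tray_heatsinks'),('transformer','tray_transformers'),('solder_reel',None),('flux_tin',None)]:
    for d in manip.trace(q,p):
        m=cv2.erode(d['pixels'].astype(np.uint8),np.ones((3,3)))>0
        w=W[m]; w=w[~np.isnan(w[:,0])]
        if len(w)<15: continue
        c=np.array(rect(w)[0]); r=''
        if t:
            x,y,a=tr[t]; a=np.radians(a); dx,dy=c-np.array([x,y])*1000
            r=(round(dx*np.cos(a)+dy*np.sin(a)),round(-dx*np.sin(a)+dy*np.cos(a)))
        print(q,round(d['conf'],2),c,'tray',r,'zt %.3f'%np.percentile(w[:,2],95))
a=p['frame'][110:290,50:450,::-1]
cv2.imwrite('pics/endc.png',cv2.resize(a,None,fx=2,fy=2,interpolation=cv2.INTER_CUBIC))
E
```

```text
time: 40.42
tcp_pos: [0.5341, -0.4062, -0.0141]
ee_rot: [-2.317, -2.121, 0.0]
ft_force: [-0.7, -0.8, -0.3]
grip_width: 0.603
gripper_force: 0.0
time: 40.83
tcp_pos: [0.5353, -0.4071, 0.1308]
ee_rot: [2.314, 2.119, 0.001]
ft_force: [0.7, -1.5, 0.6]
grip_width: 0.599
gripper_force: 0.0
time: 41.17
tcp_pos: [0.4727, -0.3825, 0.1702]
ee_rot: [2.315, 2.118, -0.001]
ft_force: [0.6, 0.5, -0.5]
grip_width: 0.599
gripper_force: 0.0
motor_a 0.6 [653.2 -29.5] tray (-28, -25) zt 0.029
motor_a 0.58 [646.3  23.6] tray (-28, 28) zt 0.028
heatsink_a 0.9 [645.  168.9] tray (42, 547) zt 0.029
heatsink_a 0.67 [ 539.4 -340.6] tray (-23, 31) zt 0.032
heatsink_a 0.66 [ 534.2 -405.3] tray (-23, -34) zt 0.031
transformer 0.6 [517.6 378.4] tray (-26, 1) zt 0.050
solder_reel 0.65 [ 419.5 -172.1] tray  zt 0.044
flux_tin 0.53 [536.9   9.1] tray  zt 0.024
```

View pics/endc.png

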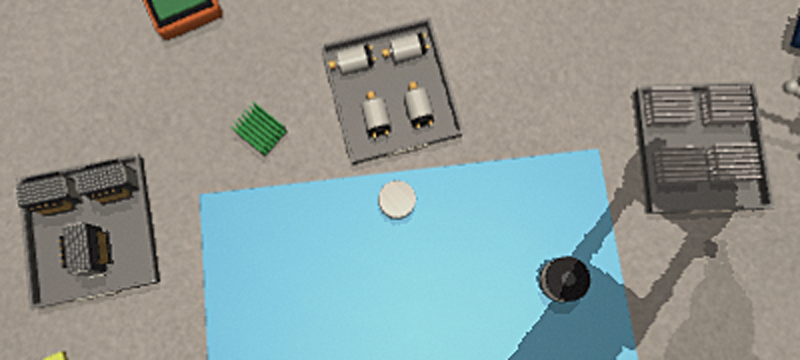

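All five parts lie in their trays: motors at (375,115) and (418,103), transformer at (85,247), heat sinks at (680,163) and (735,160). The tin and reel have not moved.

```bash
python3 -c "
from cell import manip
print(manip.close_job())"
```

```text
the job is handed in; nothing more can be done
None
```

The job is handed in: in the final camera check both motors, both heat sinks and the transformer lay flat in their own trays beside the stock, and the solder reel and flux tin had not moved.

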